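# Nip up the sample jar caps and set aside the stripped one

## Robot

A 6-joint arm with a two-finger parallel gripper is mounted at the origin on a cart in front of the work surface, level with it; the furniture and walls round the work are solid. World frame = base frame: x ahead of the robot, y to its left, z up, the work surface at z = 0. Lengths are in m, angles in rad, forces in N, time in s.
With the tool pointing down it reaches from about 0.25 to 0.775 m from the base axis. Payload 8.9 kg.
Tool frame: the origin (TCP) lies on the mounting face of the last link; the fingertips stand 173 mm ahead of it and the grasp point (between the pads) lies bot.tcp_to_grasp ahead of it (bot.tcp_to_grasp is the distance from the TCP to the grasp point, in m); z points along the fingers, x is the direction in which the jaws open and shut, and the axes are right-handed (so a half turn about z gives the same grasp; the last joint's range is limited). The gripper opens to 85 mm and grips with 20 to 120 N. Pads are 22 mm wide; open, the fingers measure 114 mm over their backs; the gripper's body (76 mm by 85 mm) begins 54 mm behind the grasp point. The pads swing forward as they close: fully open they stand 13 mm farther back than shut.
Start: joints at [1.004, 0.291, -0.153, 1.127, 0, 1.431], TCP at [0.218, 0.478, 0.405] pointing down, gripper open.
Joint ranges: [-2.52, 2.52], [-0.91, 1.74], [-1.3, 1.37], [-1.96, 2.02], [-1.52, 1.47], [-3.14, 3.14]. Speed limits (rad/s): [2.22, 2.22, 2.79, 3.14, 3.14, 3.14].

## Interface

Orientations are given as a unit quaternion [w, x, y, z].
In Python, from cell import bot gives the robot as it stands. Calls block until the motion is done:
- bot.move_to(position, orientation): joint-space move of the TCP to a pose.
- bot.move_straight(position, frame=None, speed=0.15): straight line of the TCP; frame=None keeps the orientation; speed is the mean speed in m/s.
- bot.goto_joints(angles): joint-space move.
- bot.move_gripper(opening, f_grip=None): finger opening in m; f_grip is the grip in N (None keeps the last); returns when the fingers have stopped.
- bot.hold(seconds).
- bot.ik(position, orientation): joint angles nearest the present ones, or None.
- bot.read_state(): the state.
- bot.camera(name): name is "scene" or "side" or "wrist"; returns a dict with "frame" (420x560x3 uint8, blue, green, red), "z_map" (420x560 float32, m along the optical axis (not along the pixel's ray), 0 where there is no reading), "fx", "fy", "cx", "cy" (pixels), "k1" (the pictures are not rectified: a ray, as slopes to the right and down, at radius r is drawn at 1 + k1 r^2 times it, then the intrinsics apply), "origin" and "attitude" of the camera in the world. Camera axes: x right, y up, looking along -z (the intrinsics and any distortion apply to the point x, -y, -z); pixel columns grow to the right and rows downward; lengths in m; the calibration is good to about 2 mm. A picture is of the moment at which its call begins.
A pose or a line that the arm cannot do raises bot.MotionError and nothing moves.
- bot.close_job(): hands the job in, once; it reports no verdict.
The state is a dict: "time_s": time; "q": joint angles; "joint_velocities": joint speeds; "joint_efforts": joint torques, N m; "position": TCP position; "ee_rot": TCP orientation; "contact_force": force on the tool from outside, world axes, zero at the start; "torque": the same for the moment, N m; "gripper_width": finger opening in m.
Only numpy, scipy, OpenCV 4.12 (cv2) and the standard library are available. Lean on these libraries where they do the work, as an engineer would, in place of code of your own. Each camera call takes 0.05 s, during which the arm holds its last target.

## Task

Turn the cap of each of the three jars in the rack clockwise to check it: a good cap comes up firm within a small turn and is to be left fully tight, while one of the three has a stripped thread and keeps turning past that. Leave the two good jars standing in their pockets without lifting or tipping them, and set the jar with the bad cap down upright on the floor of the grey steel tray for rework, without dropping it.

Things in the scene. Friction and masses are not known exactly. Their poses are not given: they have to be found in the camera images.
- jar_a_center (a point): middle of white sample jar a (all three look alike; which is bad, and who stands where, changes): on its axis, 43 mm above its underside, 43 mm below the cap's top. Body 56 x 56 mm, straight-sided to 56 mm, shoulder to 61, then cap; 0.28 kg. z up, x, y square to its faces. Lift by the body (best gripped 50 mm above the underside, so that the gripper clears the cap) or by the cap, which never comes off
- cap_a_grip (a point): grip point on the axis of jar a's round grey fluted cap (48 mm across, 22 mm high), 4 mm below the cap's top, 21 mm above the jar's shoulder; z axis up; turns with the cap; x axis along the raised straight ridge (34 mm) on the cap's top
- cap_a (a joint): angle of jar a's cap on its jar (rad), grows clockwise seen from above (tightening); starts at 0 to 0.1. A good cap turns easily (0.06 N m) to a hard stop at 0.30; a bad one (stripped) keeps turning past that as easily as before. A cap stays where it is left
- jar_b_center (a point): middle of white sample jar b (all three look alike; which is bad, and who stands where, changes): on its axis, 43 mm above its underside, 43 mm below the cap's top. Body 56 x 56 mm, straight-sided to 56 mm, shoulder to 61, then cap; 0.28 kg. z up, x, y square to its faces. Lift by the body (best gripped 50 mm above the underside, so that the gripper clears the cap) or by the cap, which never comes off
- cap_b_grip (a point): grip point on the axis of jar b's round grey fluted cap (48 mm across, 22 mm high), 4 mm below the cap's top, 21 mm above the jar's shoulder; z axis up; turns with the cap; x axis along the raised straight ridge (34 mm) on the cap's top
- cap_b (a joint): angle of jar b's cap on its jar (rad), grows clockwise seen from above (tightening); starts at 0 to 0.1. A good cap turns easily (0.06 N m) to a hard stop at 0.30; a bad one (stripped) keeps turning past that as easily as before. A cap stays where it is left
- jar_c_center (a point): middle of white sample jar c (all three look alike; which is bad, and who stands where, changes): on its axis, 43 mm above its underside, 43 mm below the cap's top. Body 56 x 56 mm, straight-sided to 56 mm, shoulder to 61, then cap; 0.28 kg. z up, x, y square to its faces. Lift by the body (best gripped 50 mm above the underside, so that the gripper clears the cap) or by the cap, which never comes off
- cap_c_grip (a point): grip point on the axis of jar c's round grey fluted cap (48 mm across, 22 mm high), 4 mm below the cap's top, 21 mm above the jar's shoulder; z axis up; turns with the cap; x axis along the raised straight ridge (34 mm) on the cap's top
- cap_c (a joint): angle of jar c's cap on its jar (rad), grows clockwise seen from above (tightening); starts at 0 to 0.1. A good cap turns easily (0.06 N m) to a hard stop at 0.30; a bad one (stripped) keeps turning past that as easily as before. A cap stays where it is left
- rack: fixed plywood block, 100 x 360 x 24 mm, origin at centre of its underside, long side along its y axis; three square pockets 60 x 60 mm, 16 mm deep (floor 8 mm above the worktop) at y = +120, 0, -120 mm, in which the jars stand square to the block and are kept from turning more than about 0.1 rad
- tray_floor (a point): centre of the floor of the open grey steel tray (fixed; the rework tray): floor 2 mm above the worktop, inside 220 mm along its x and 320 mm along its y axis, walls 2 mm thick, 40 mm high above the worktop
- jar_a: jar a as a whole; origin at the centre of its underside
- jar_b: jar b as a whole; origin at the centre of its underside
- jar_c: jar c as a whole; origin at the centre of its underside
There are look-alikes about, which are no part of the job. Leave any pink or turquoise look-alike of the jar_a alone.

How it is judged:
At the end, for the whole second after the job is handed in: Both good caps are turned to within 0.05 rad of their stop (over 0.25 rad) and their jars stand upright (within 0.1 rad) less than 12 mm from where they stood; the bad cap has been turned past 0.32 rad, and its jar stands upright (within 0.1 rad), at rest, on the tray's floor (value of joint each of cap_a, cap_c above 0.25 rad and distance of each of jar_a_center, jar_c_center from where it was at the start of the episode below 0.012 m and angle between each of jar_a_center, jar_c_center, jar_b_center's own z axis and vertical below 0.1 rad and value of joint cap_b above 0.32 rad and x of jar_b_center in the frame of tray_floor between -0.09 and 0.09 m and y of jar_b_center in the frame of tray_floor between -0.14 and 0.14 m and height (world z) of jar_b_center below 0.052 m and linear speed of jar_b below 0.02 m/s); the robot touches nothing.
It fails at once if a good jar is lifted more than 20 mm, or tipped by more than 0.3 rad (height (world z) of any of jar_a_center, jar_c_center above 0.071 m or angle between any of jar_a_center, jar_c_center's own z axis and vertical above 0.3 rad).
It fails at once if the bad jar is let fall from more than 30 mm above the tray's floor (height (world z) of jar_b_center above 0.075 m and contact force between the fingers and jar_b below 0.05 N and linear speed of jar_b above 0.2 m/s).
It also fails if it takes over 61 s, if anything falls off the work surface, if the arm or the gripper's body presses on something with over 40 N, if the wrist force passes 120 N, or if a joint passes its speed limit or range.

## Working session

There is one attempt and no reset: what is moved stays moved. The work goes in short steps, each a Python script; the robot and the scene stay as the last script left them, time stands still between calls to the robot, and variables do not carry over. Pictures are saved under pics/ and viewed, and the job is handed in when it is done.

```bash
ls; mkdir -p pics; python3 - <<'E'
from cell import bot
import cv2
s=bot.read_state(); print(s); print(bot.tcp_to_grasp)
import pickle
for n in ["scene","side","wrist"]:
    c=bot.camera(n); pickle.dump(c,open(f"pics/{n}0.pkl","wb")); cv2.imwrite(f"pics/{n}0.png",c["frame"]); print(n,{k:v for k,v in c.items() if k not in("frame","z_map")})
E
```

```text
pics
{'time_s': 0.0, 'q': array([ 1.00370136e+00,  2.91265395e-01, -1.54089491e-01,  1.12671832e+00,
        3.67306383e-05,  1.43151253e+00]), 'joint_velocities': array([-8.31849229e-05,  5.06114658e-04, -1.13365176e-03,  8.47174291e-05,
       -1.18145642e-03, -1.31023595e-03]), 'joint_efforts': array([-5.80319320e-04, -5.37149978e+01,  3.31366539e+01,  1.59436668e-02,
       -1.32899509e-04, -1.02911386e-05]), 'position': array([0.21768418, 0.47751706, 0.40415365]), 'ee_rot': array([ 2.50750930e-04,  8.41094430e-01,  5.40887930e-01, -5.87422073e-04]), 'contact_force': array([ 0.73033813, -0.98256708,  0.03307646]), 'torque': array([ 0.02316462,  0.01684766, -0.04057515]), 'gripper_width': 0.08521614844090909}
0.1547
scene {'fx': 466.0245955157242, 'fy': 466.0245955157242, 'cx': 285.9747757994244, 'cy': 205.99693628263324, 'k1': -0.1592838425977413, 'origin': array([ 0.10497582, -0.90481705,  0.53754316]), 'attitude': array([ 0.81180636,  0.53090586, -0.13790361, -0.20022984])}
side {'fx': 451.9031009439857, 'fy': 451.9031009439857, 'cx': 286.04450696097655, 'cy': 209.98352978969095, 'k1': -0.0769114048859341, 'origin': array([0.86686954, 0.63856009, 1.18579264]), 'attitude': array([0.20639876, 0.06095309, 0.26928015, 0.93870787])}
wrist {'fx': 359.2325970444777, 'fy': 359.2325970444777, 'cx': 281.2182639003089, 'cy': 210.32660215172825, 'k1': -0.05824581841273324, 'origin': array([0.15253461, 0.50638109, 0.37317884]), 'attitude': array([ 0.83226156, -0.12039272, -0.07713795,  0.53562676])}
```

View pics/scene0.png

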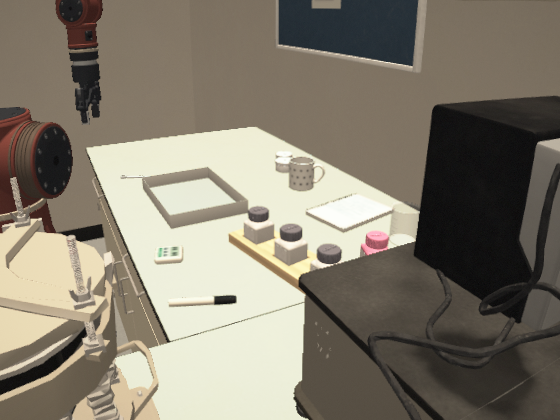

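View pics/side0.png

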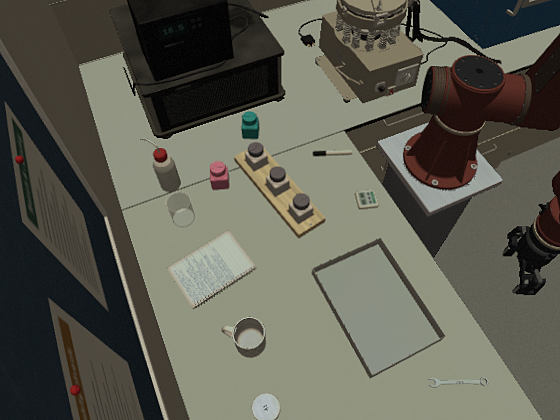

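View pics/wrist0.png

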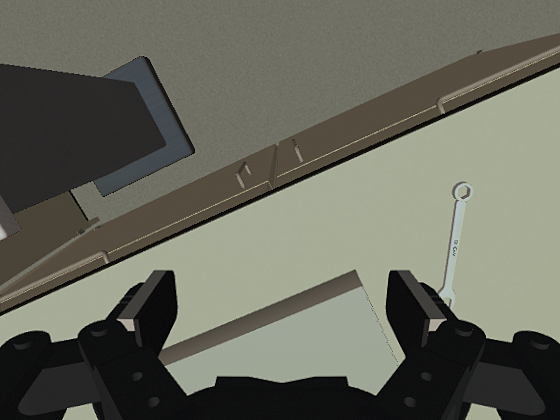

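The side view shows the three white, grey-capped jars in the rack at (257,153), (278,180) and (302,206). The pink one at (219,175) and the turquoise one at (250,125) stand outside the rack, so they are the decoys. The tray is around (377,305). Next I'll enlarge the crop and deproject.

```bash
cat > h.py <<'E'
import numpy as np, cv2, pickle
from scipy.spatial.transform import Rotation as R
def Rm(q): return R.from_quat([q[1],q[2],q[3],q[0]])
def rays(c,uv):
    uv=np.atleast_2d(uv).astype(float); d=np.c_[(uv[:,0]-c["cx"])/c["fx"],(uv[:,1]-c["cy"])/c["fy"]]
    u=d.copy()
    for _ in range(20): u=d/(1+c["k1"]*(u**2).sum(1,keepdims=True))
    return np.c_[u[:,0],-u[:,1],-np.ones(len(u))]
def depth_pts(c,uv):
    uv=np.atleast_2d(uv); z=np.array([c["z_map"][int(round(v)),int(round(u))] for u,v in uv])
    return Rm(c["attitude"]).apply(rays(c,uv)*z[:,None])+c["origin"]
def on_plane(c,uv,z):
    r=Rm(c["attitude"]).apply(rays(c,uv)); t=(z-c["origin"][2])/r[:,2]; return c["origin"]+r*t[:,None]
def cloud(c):
    h,w=c["z_map"].shape; U,V=np.meshgrid(np.arange(w),np.arange(h)); uv=np.c_[U.ravel(),V.ravel()]
    return (Rm(c["attitude"]).apply(rays(c,uv)*c["z_map"].ravel()[:,None])+c["origin"]).reshape(h,w,3)
E
python3 - <<'E'
from h import *
c=pickle.load(open("pics/side0.pkl","rb"))
P=cloud(c)
for n,(u,v) in dict(j1=(257,148),j2=(278,174),j3=(302,200),pink=(219,170),turq=(250,119),trayc=(377,305),table=(300,300)).items(): print(n,P[v,u])
sub=(slice(110,240),slice(210,340))
X=P[sub].reshape(-1,3); 
for g in [(257,148),(278,174),(302,200)]:
    p=P[g[1],g[0]]
    m=(abs(X[:,2]-0.094)<0.005)&(np.hypot(*(X[:,:2]-p[:2]).T)<0.04)
    x=X[m]; print(len(x),x.mean(0),(x.min(0)+x.max(0))/2,np.ptp(x,axis=0))
# rack top fit
m=(abs(X[:,2]-0.024)<0.004); pts=X[m][:,:2].astype(np.float32)
f=P[...,2]; print(cv2.minAreaRect(pts), m.sum())
im=cv2.resize(c["frame"][110:240,210:340],None,fx=4.5,fy=4.5,interpolation=cv2.INTER_CUBIC); cv2.imwrite("pics/sidecrop.png",im)
# tray corners
im=cv2.resize(c["frame"][225:385,300:450],None,fx=3.7,fy=3.7,interpolation=cv2.INTER_CUBIC); cv2.imwrite("pics/traycrop.png",im)
m=(abs(f-0.04)<0.004); m[:, :300]=0; m[:,450:]=0; m[:230]=0; m[385:]=0
print(cv2.minAreaRect(P[m][:,:2].astype(np.float32)),m.sum())
E
```

```text
j1 [ 0.56322444 -0.22386932  0.09607437]
j2 [ 0.54594207 -0.10297676  0.09843782]
j3 [0.52040204 0.0087723  0.09510701]
pink [ 0.70035909 -0.19477542  0.09364543]
turq [ 0.53421464 -0.35306044  0.08904944]
trayc [0.4540999  0.35178937 0.00166361]
table [0.63980409 0.24914932 0.00160973]
148 [ 0.5674965  -0.22584935  0.09398394] [ 0.56664063 -0.22772875  0.09426368] [0.04492552 0.04939723 0.00944668]
155 [ 0.54458505 -0.11140389  0.09358195] [ 0.54413378 -0.11326823  0.09405359] [0.04820383 0.05008297 0.00976189]
177 [0.52105941 0.00661653 0.09505167] [0.51924608 0.0069315  0.0940337 ] [0.04739097 0.04870952 0.0098144 ]
((0.513481080532074, -0.18792125582695007), (0.524461030960083, 0.4162280559539795), 72.31739044189453) 1540
((0.4626290202140808, 0.3485057055950165), (0.22559808194637299, 0.32473206520080566), 0.9605886936187744) 335
```

View pics/sidecrop.png

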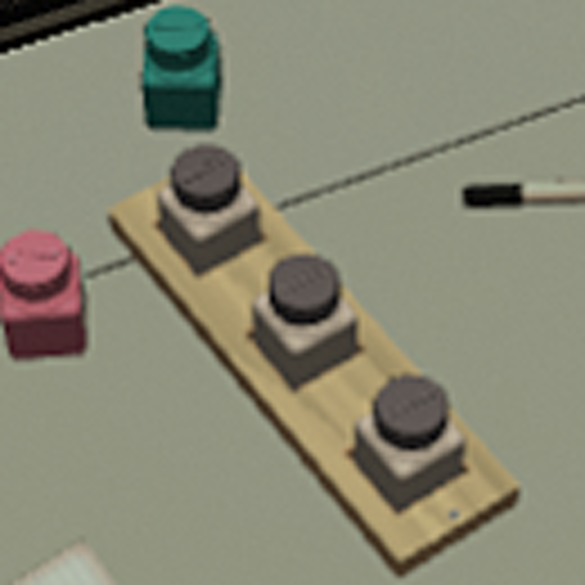

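View pics/traycrop.png

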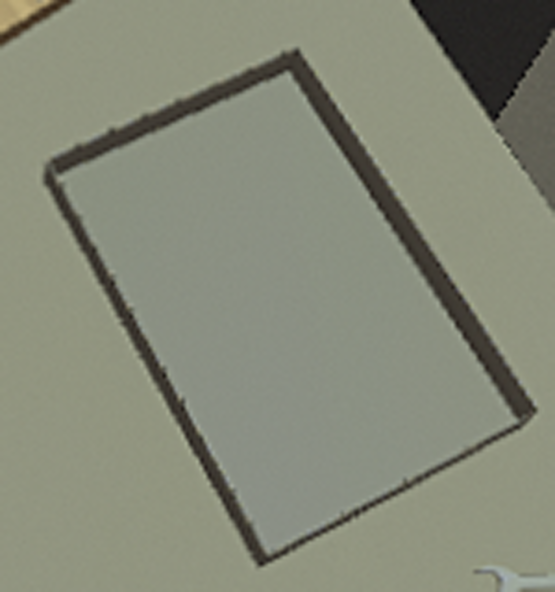

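The crop confirms it: the three white bodies with grey caps stand in the plywood rack, and the coloured jars are outside it. I'll refine with the wrist camera above the middle jar.

```bash
python3 - <<'E'
from h import *
from cell import bot
c=pickle.load(open("pics/wrist0.pkl","rb")); s=bot.read_state()
Rt=Rm(s["ee_rot"]); print("cam off tool",Rt.inv().apply(c["origin"]-s["position"]),"view dir tool",Rt.inv().apply(Rm(c["attitude"]).apply([0,0,-1])))
off=Rt.inv().apply(c["origin"]-s["position"]); vd=Rt.inv().apply(Rm(c["attitude"]).apply([0,0,-1]))
tgt=np.array([0.544,-0.110,0.094])
psi=np.pi/2-0.2
q=np.array([0,np.cos(psi/2),np.sin(psi/2),0])
p=tgt-Rm(q).apply(vd*0.34)-Rm(q).apply(off)
print(p, bot.ik(p,q))
bot.move_to(p,q)
c=bot.camera("wrist"); pickle.dump(c,open("pics/wrist1.pkl","wb")); cv2.imwrite("pics/wrist1.png",c["frame"]); print(bot.read_state()["time_s"],bot.read_state()["torque"],bot.read_state()["contact_force"])
E
```

```text
cam off tool [-0.00076406 -0.07125264  0.03109965] view dir tool [6.23125312e-04 2.83160873e-01 9.59072224e-01]
[ 0.51958642 -0.1044877   0.45118421] [-0.33643859  0.27946785 -0.04640165  1.24492683  0.         -0.13643859]
2.5417 [-0.03352335  0.00216381  0.02995892] [ 0.63323045 -0.22761751 -0.91200879]
```

View pics/wrist1.png

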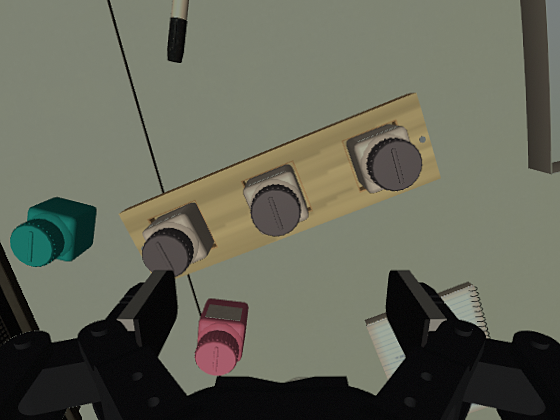

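The three grey caps are at about (168,252), (275,210) and (395,164). Pink (217,350) and turquoise (40,245) are off the rack. I'll fit the caps using depth.

```bash
python3 - <<'E'
from h import *
c=pickle.load(open("pics/wrist1.pkl","rb")); P=cloud(c)
X=P[90:290,110:450].reshape(-1,3)
cs=[]
for g in [(168,252),(275,210),(395,164)]:
    p=P[g[1],g[0]]; 
    m=(abs(X[:,2]-p[2])<0.006)&(np.hypot(*(X[:,:2]-p[:2]).T)<0.035)
    (a,b),r=cv2.minEnclosingCircle(X[m][:,:2].astype(np.float32)); cs.append((a,b)); print(g,p,"on plane",on_plane(c,g,0.094)[0],"circ",a,b,r,"z",np.median(X[m][:,2]))
cs=np.array(cs); d=cs[2]-cs[0]; print(np.diff(cs,axis=0),np.linalg.norm(d),np.arctan2(-d[0],d[1]))
m=(abs(X[:,2]-0.024)<0.005); print(m.sum())
hull=cv2.minAreaRect(X[m][:,:2].astype(np.float32)); print(hull)
E
```

```text
(168, 252) [ 0.5638398  -0.2272155   0.09417468] on plane [ 0.5639011  -0.22728877  0.094     ] circ 0.5680875182151794 -0.2324618548154831 0.025033090263605118 z 0.09379091086778948
(275, 210) [ 0.54187835 -0.11486495  0.09594915] on plane [ 0.542434   -0.11501151  0.094     ] circ 0.5455145239830017 -0.11540307849645615 0.02476276271045208 z 0.0938884540609429
(395, 164) [0.52059768 0.00127376 0.09604715] on plane [0.52104702 0.0018534  0.094     ] circ 0.5230678915977478 0.003269103355705738 0.025163494050502777 z 0.09378094452052013
[[-0.02257299  0.11705878]
 [-0.02244663  0.11867218]] 0.2399913569716204 0.1887065185983153
15922
((0.5464773178100586, -0.11498004198074341), (0.10118000209331512, 0.3618658483028412), 10.723738670349121)
```

```bash
cat >> h.py <<'E'
caps=dict(L=(0.5683,-0.2327),M=(0.5458,-0.1152),R=(0.5235,0.0031))
def q_of(psi): return np.array([0,np.cos(psi/2),np.sin(psi/2),0])
def st(bot,msg):
    s=bot.read_state(); print(msg,"t %.2f w %.4f q6 %.3f F %s T %s pos %s"%(s["time_s"],s["gripper_width"],s["q"][5],np.round(s["contact_force"],1),np.round(s["torque"],3),np.round(s["position"],4))); return s
def check(bot,k,f=40,maxturn=0.75,step=0.075,firm=0.3):
    x,y=caps[k]; psi=np.arctan2(y,x)+np.pi/2+0.35   # q6 starts -0.35
    zt=0.090+bot.tcp_to_grasp
    bot.move_to([x,y,zt+0.05],q_of(psi))
    bot.move_straight([x,y,zt],speed=0.1)
    s0=st(bot,"down")
    bot.move_gripper(0.03,f)
    s1=st(bot,"grip"); q=np.array(s1["q"]); q0=q[5]; tot=0
    while tot<maxturn:
        q[5]+=step; tot+=step; bot.goto_joints(list(q)); s=st(bot,"turn %.3f"%tot)
        if abs(s["torque"][2]-s1["torque"][2])>firm: return True,tot
    return False,tot
E
python3 - <<'E'
from h import *
from cell import bot
print(check(bot,"M"))
c=bot.camera("side"); cv2.imwrite("pics/s2.png",cv2.resize(c["frame"][110:240,210:340],None,fx=4.5,fy=4.5))
E
```

```text
down t 3.88 w 0.0855 q6 -0.481 F [0.5 0.4 0.5] T [ 0.002 -0.003  0.03 ] pos [ 0.5462 -0.1153  0.2456]
grip t 4.33 w 0.0462 q6 -0.481 F [-0.7  1.5  6.9] T [ 0.308  0.263 -0.048] pos [ 0.546  -0.1151  0.2455]
turn 0.075 t 4.58 w 0.0463 q6 -0.408 F [1.3 3.1 1.1] T [ 0.52  -0.163 -0.009] pos [ 0.5462 -0.1149  0.2457]
turn 0.150 t 4.83 w 0.0462 q6 -0.334 F [1.1 2.5 2.2] T [ 0.478 -0.182 -0.03 ] pos [ 0.5461 -0.115   0.2456]
turn 0.225 t 5.08 w 0.0461 q6 -0.260 F [0.4 2.2 2.8] T [ 0.348 -0.141 -0.026] pos [ 0.5461 -0.1151  0.2456]
turn 0.300 t 5.33 w 0.0464 q6 -0.185 F [1.3 1.5 2.7] T [ 0.178 -0.161 -0.046] pos [ 0.546  -0.1152  0.2456]
turn 0.375 t 5.58 w 0.0460 q6 -0.110 F [1.3 1.5 3.2] T [ 0.049 -0.151 -0.028] pos [ 0.546  -0.1152  0.2456]
turn 0.450 t 5.83 w 0.0462 q6 -0.035 F [-0.1  0.4  2.7] T [-0.102 -0.032 -0.017] pos [ 0.546  -0.1152  0.2455]
turn 0.525 t 6.08 w 0.0464 q6 0.040 F [0.4 0.2 3. ] T [-0.249  0.023 -0.015] pos [ 0.5459 -0.1152  0.2455]
turn 0.600 t 6.33 w 0.0462 q6 0.115 F [-0.3 -1.   3.3] T [-0.357  0.093 -0.042] pos [ 0.5459 -0.1152  0.2455]
turn 0.675 t 6.58 w 0.0467 q6 0.190 F [-0.9 -1.3  4. ] T [-0.471  0.231 -0.06 ] pos [ 0.5459 -0.1151  0.2454]
turn 0.750 t 6.83 w 0.0461 q6 0.265 F [-0.8 -1.5  4.6] T [-0.456  0.317  0.004] pos [ 0.5459 -0.1151  0.2455]
turn 0.825 t 7.08 w 0.0465 q6 0.340 F [-0.6 -1.1  4.6] T [-0.487  0.348 -0.053] pos [ 0.5459 -0.115   0.2454]
(False, 0.8249999999999998)
```

View pics/s2.png

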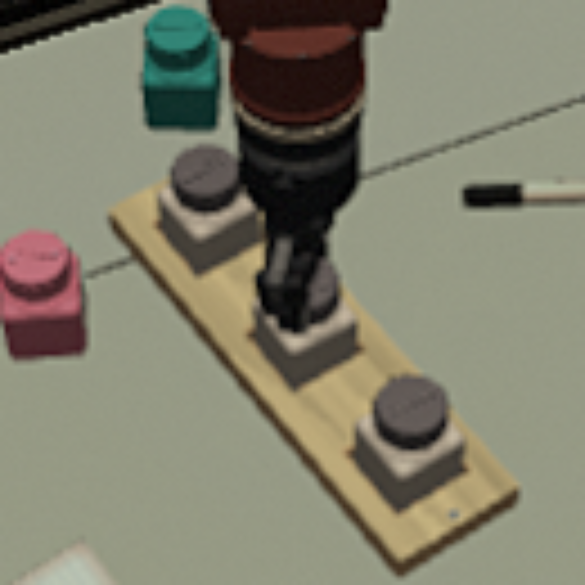

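M kept turning 0.82 rad with only about 0.03–0.06 N·m, so it looks stripped. I won't lift it until the other two are checked.

```bash
python3 - <<'E'
from h import *
from cell import bot
def up():
    bot.move_gripper(0.085); p=bot.read_state()["position"]; bot.move_straight([p[0],p[1],p[2]+0.06],speed=0.15)
up(); c=bot.camera("wrist"); cv2.imwrite("pics/w3.png",c["frame"])
print(check(bot,"R"))
E
```

```text
down t 9.67 w 0.0849 q6 -0.489 F [ 0.5  0.1 -0.5] T [-0.004  0.044 -0.036] pos [0.5237 0.0028 0.245 ]
grip t 10.10 w 0.0462 q6 -0.490 F [-0.6  1.2  5.4] T [ 0.261  0.225 -0.016] pos [0.5237 0.0033 0.2454]
turn 0.075 t 10.35 w 0.0461 q6 -0.416 F [-0.1  0.9 -1.1] T [-0.009 -0.113 -0.013] pos [0.5237 0.0033 0.2455]
turn 0.150 t 10.60 w 0.0464 q6 -0.343 F [ 0.5 -0.5  0.2] T [-0.224 -0.088  0.018] pos [0.5238 0.0033 0.2455]
turn 0.225 t 10.85 w 0.0461 q6 -0.268 F [ 0.1 -0.6  0.6] T [-0.278 -0.113  0.01 ] pos [0.5237 0.0033 0.2455]
turn 0.300 t 11.10 w 0.0462 q6 -0.193 F [ 0.3 -0.9  1. ] T [-0.295 -0.065  0.014] pos [0.5237 0.0033 0.2454]
turn 0.375 t 11.35 w 0.0462 q6 -0.119 F [ 2.  -2.4  0.3] T [-0.696 -0.324  0.69 ] pos [0.5239 0.0032 0.2455]
(True, 0.375)
```

View pics/w3.png

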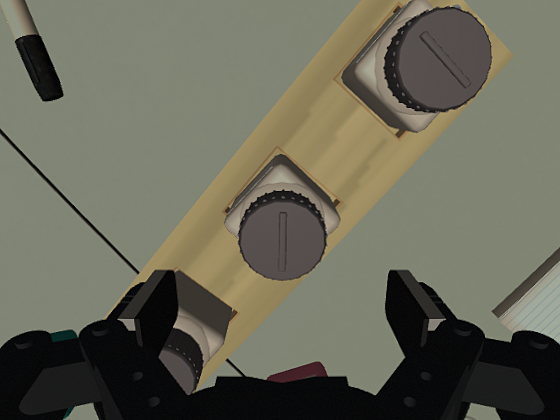

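R came up firm at 0.69 N·m after 0.375 rad. The picture shows M's ridge (283,240) well rotated relative to its body. Now L.

```bash
python3 - <<'E'
from h import *
from cell import bot
def up():
    bot.move_gripper(0.085); p=bot.read_state()["position"]; bot.move_straight([p[0],p[1],p[2]+0.06],speed=0.15)
up()
print(check(bot,"L"))
E
```

```text
down t 13.97 w 0.0852 q6 -0.469 F [-0.4  0.3  0.7] T [-0.004 -0.007  0.039] pos [ 0.5686 -0.2323  0.2452]
grip t 14.43 w 0.0464 q6 -0.469 F [-0.4  2.2  5.4] T [0.331 0.081 0.001] pos [ 0.5685 -0.2326  0.2455]
turn 0.075 t 14.68 w 0.0460 q6 -0.396 F [0.6 0.6 0.3] T [-0.002  0.109 -0.047] pos [ 0.5685 -0.2327  0.2456]
turn 0.150 t 14.93 w 0.0461 q6 -0.322 F [ 0.8 -0.2  0.7] T [-0.123  0.069 -0.021] pos [ 0.5685 -0.2327  0.2456]
turn 0.225 t 15.18 w 0.0458 q6 -0.248 F [-1.2 -0.8  0.7] T [-0.219  0.132 -0.032] pos [ 0.5685 -0.2327  0.2456]
turn 0.300 t 15.43 w 0.0463 q6 -0.173 F [-0.4 -0.9  0.6] T [-0.378  0.104 -0.039] pos [ 0.5685 -0.2327  0.2456]
turn 0.375 t 15.68 w 0.0461 q6 -0.098 F [-0.8 -1.9  1.3] T [-0.442  0.176  0.006] pos [ 0.5685 -0.2327  0.2455]
turn 0.450 t 15.93 w 0.0461 q6 -0.024 F [-1.5 -3.4 -0.7] T [-0.798  0.68   0.872] pos [ 0.5683 -0.2327  0.2454]
(True, 0.45)
```

L also firmed up (0.87 N·m), so M is the bad one. I'll lift it by the cap.

```bash
python3 - <<'E'
from h import *
from cell import bot
bot.move_gripper(0.085); p=bot.read_state()["position"]; bot.move_straight([p[0],p[1],p[2]+0.06],speed=0.15)
x,y=caps["M"]; psi=np.arctan2(y,x)+np.pi/2; zt=0.090+bot.tcp_to_grasp
bot.move_to([x,y,zt+0.05],q_of(psi)); 
c=bot.camera("wrist"); cv2.imwrite("pics/w4.png",c["frame"])
bot.move_straight([x,y,zt],speed=0.1)
bot.move_gripper(0.03,60); st(bot,"grip")
bot.move_straight([x,y,zt+0.03],speed=0.06); st(bot,"lift30")
bot.move_straight([x,y,zt+0.13],speed=0.12); st(bot,"lift")
c=bot.camera("side"); cv2.imwrite("pics/s5.png",cv2.resize(c["frame"][60:260,180:440],None,fx=3,fy=3))
E
```

```text
grip t 18.66 w 0.0457 q6 -0.131 F [-0.8  1.5  6.1] T [0.269 0.23  0.024] pos [ 0.5461 -0.1151  0.2457]
lift30 t 19.31 w 0.0455 q6 -0.131 F [-1.1 -0.1 -3.2] T [ 0.054 -0.052  0.026] pos [ 0.5457 -0.1152  0.2747]
lift t 20.29 w 0.0456 q6 -0.131 F [ 0.1 -0.  -3.4] T [ 0.062 -0.012 -0.015] pos [ 0.5455 -0.1151  0.3739]
```

View pics/s5.png

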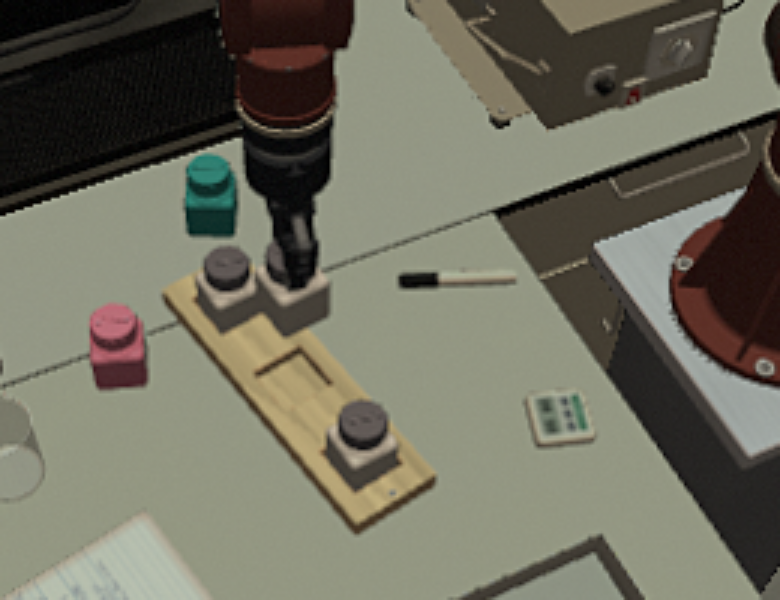

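View pics/w4.png

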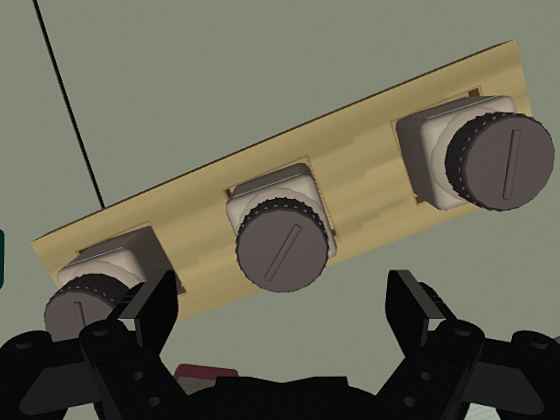

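M hangs straight and clear at (290,290), with its pocket empty. L and R are still seated. Comparing w4 with wrist1, M's ridge has turned about 36°. Now to the tray.

```bash
python3 - <<'E'
from h import *
from cell import bot
X,Y=0.4626,0.3485; psi=np.arctan2(Y,X)+np.pi/2
bot.move_to([X,Y,0.375],q_of(psi)); s0=st(bot,"above tray")
bot.move_straight([X,Y,0.28],speed=0.12)
bot.move_straight([X,Y,0.2425],speed=0.06); s=st(bot,"near")
z=0.2425
while z>0.235:
    z-=0.001; bot.move_straight([X,Y,z],speed=0.02); s=st(bot,"z")
    if s["contact_force"][2]-s0["contact_force"][2]>3: break
c=bot.camera("scene"); cv2.imwrite("pics/sc6.png",cv2.resize(c["frame"][120:320,100:360],None,fx=3,fy=3))
c=bot.camera("side"); cv2.imwrite("pics/s6.png",cv2.resize(c["frame"][200:400,240:500],None,fx=3,fy=3))
E
```

```text
above tray t 22.06 w 0.0454 q6 -0.126 F [-0.3 -0.3 -3.3] T [-0.013 -0.007  0.018] pos [0.4632 0.3477 0.375 ]
near t 23.77 w 0.0455 q6 -0.126 F [ 0.  -0.5 -2.5] T [ 0.012 -0.019  0.038] pos [0.4627 0.3486 0.2426]
z t 24.02 w 0.0453 q6 -0.126 F [-0.6  0.8 -2.4] T [ 0.003 -0.025  0.022] pos [0.4627 0.3486 0.2417]
z t 24.27 w 0.0461 q6 -0.126 F [-0.2 -0.1 -2.8] T [-0.026 -0.012  0.007] pos [0.4626 0.3485 0.2405]
z t 24.52 w 0.0455 q6 -0.126 F [-0.2  0.3 -2.4] T [ 0.014  0.002 -0.034] pos [0.4627 0.3485 0.2395]
z t 24.77 w 0.0457 q6 -0.126 F [-2.4  0.5  5.9] T [-0.182  0.477 -0.045] pos [0.4626 0.3487 0.2393]
```

View pics/sc6.png

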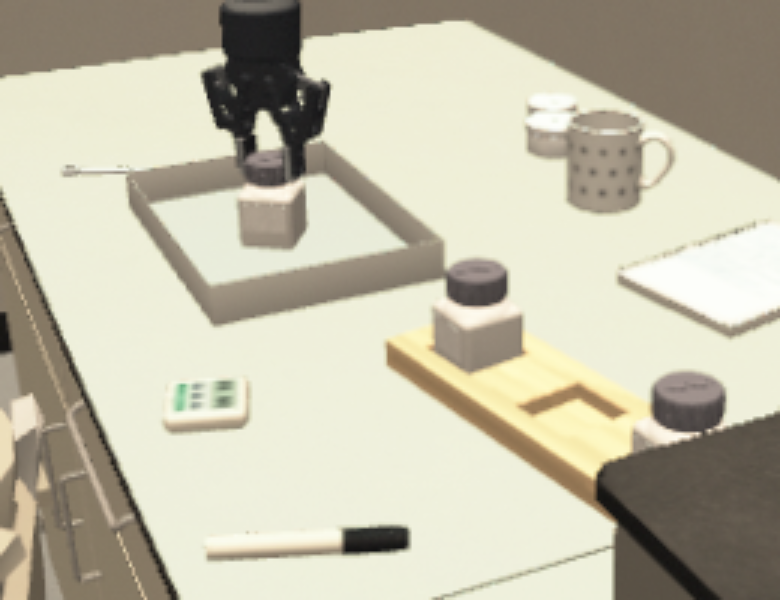

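View pics/s6.png

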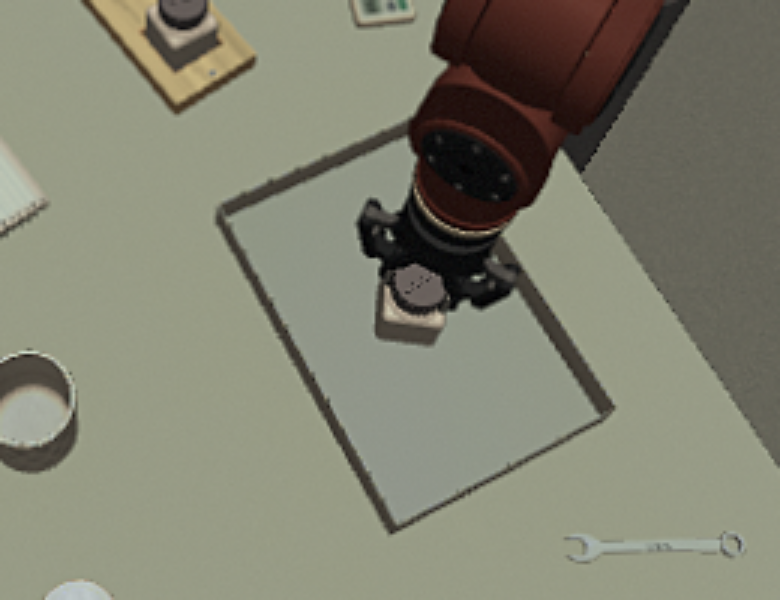

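The jar stands on the tray floor, with contact felt at the expected height. I'll release, retreat and check.

```bash
python3 - <<'E'
from h import *
from cell import bot
bot.move_gripper(0.085); p=bot.read_state()["position"]; bot.move_straight([p[0],p[1],0.245],speed=0.03); bot.move_straight([p[0],p[1],0.40],speed=0.15)
# overview of the rack, same pose as before
bot.move_to([0.51958642,-0.1044877,0.45118421],q_of(np.pi/2-0.2)); bot.hold(0.3)
st(bot,"ret")
c=bot.camera("wrist"); pickle.dump(c,open("pics/w7.pkl","wb")); P=cloud(c)
a=pickle.load(open("pics/wrist1.pkl","rb"))["frame"]
cv2.imwrite("pics/w7.png",cv2.resize(np.vstack([a[90:290,110:450],c["frame"][90:290,110:450]]),None,fx=1.5,fy=1.5,interpolation=cv2.INTER_CUBIC))
X=P[90:290,110:450].reshape(-1,3)
for k in "LR":
    m=(abs(X[:,2]-0.094)<0.006)&(np.hypot(*(X[:,:2]-caps[k]).T)<0.04)
    print(k,cv2.minEnclosingCircle(X[m][:,:2].astype(np.float32)),np.median(X[m][:,2]))
c=bot.camera("side"); P=cloud(c); X=P.reshape(-1,3)
m=(X[:,2]>0.075)&(X[:,2]<0.1)&(np.hypot(X[:,0]-.4626,X[:,1]-.3485)<0.06); print("tray jar",X[m].mean(0),X[m].max(0))
m&=abs(X[:,2]-0.088)<.006; print(cv2.minEnclosingCircle(X[m][:,:2].astype(np.float32)),np.median(X[m][:,2]))
cv2.imwrite("pics/s7.png",cv2.resize(c["frame"][100:400,200:500],None,fx=2,fy=2))
E
```

```text
ret t 28.88 w 0.0853 q6 -0.136 F [-0.5  0.1  0.1] T [0.036 0.015 0.027] pos [ 0.5197 -0.104   0.4511]
L ((0.5683104991912842, -0.23286037147045135), 0.024824272841215134) 0.09380794687712501
R ((0.524064302444458, 0.002923148451372981), 0.025177204981446266) 0.0937583481521328
tray jar [0.46263008 0.35138178 0.08727975] [0.4858082  0.37459092 0.09389336]
((0.4609980881214142, 0.34987571835517883), 0.025269312784075737) 0.08779546729225096
```

View pics/w7.png

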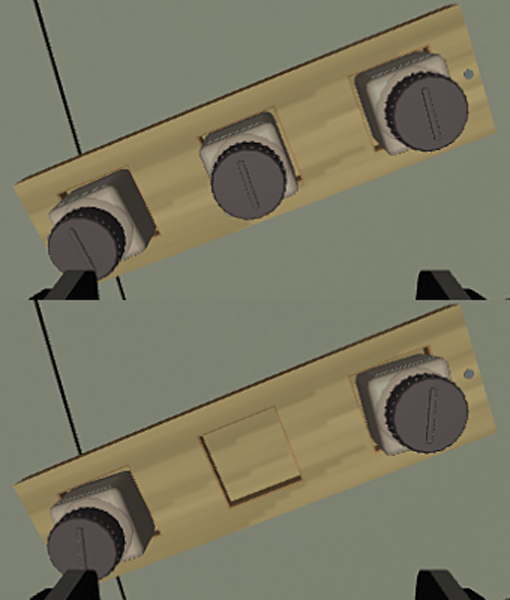

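View pics/s7.png

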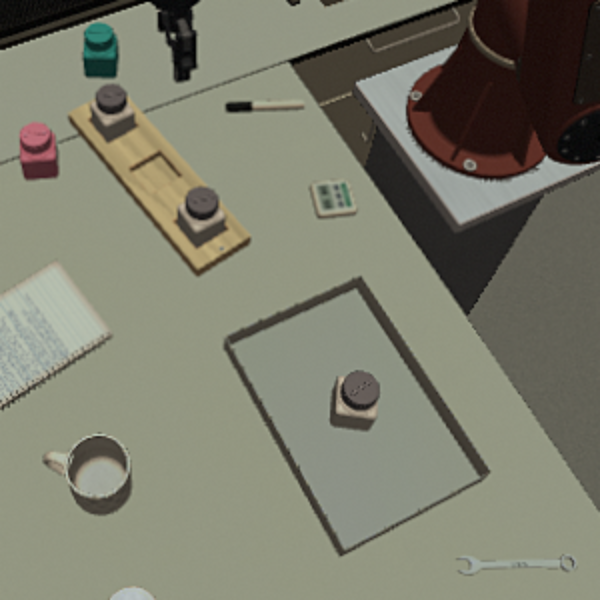

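The rack view shows both good jars square in their pockets, with caps within about 1 mm of where they were. The R ridge has turned about 17° and the L ridge about 23°. The side view shows the third jar upright at the tray's centre. Handing in.

```bash
python3 -c "
from cell import bot
bot.close_job(); print(bot.read_state()['time_s'])"
```

```text
the job is handed in; nothing more can be done
the job is handed in; nothing more can be done
```

The job is handed in at about 29 s of the 61 s. The middle jar had the bad cap and now stands upright in the steel tray. The other two are tight and in their pockets.

- **Good caps:** both came up firm against the stop, the one nearest the tray at 0.69 N·m after 0.375 rad and the far one at 0.87 N·m after 0.45 rad. Both gripper turns include the jar's slack in its pocket. I left both tight. Afterwards both jars were still square in their pockets, within about 1 mm of where they stood.
- **Bad cap:** the middle cap turned through 0.82 rad of gripper rotation with no stop. Its ridge moved about 36° in the pictures, well past the 0.32 rad needed even allowing for pocket slack.
- **Placing the bad jar:** I lifted it by the cap and lowered it until contact showed at the expected floor height, then released it. The last side view shows it upright near the tray's centre, with the cap top about 88 mm up as expected. The gripper was well clear of everything.

No check failed or disagreed. I judged the cap angles from wrist torque and ridge position, since the joint angles themselves can't be read.

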